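# Set the hob-guard bracket and hold its hidden bolt

## Task

First push the white sliding bracket straight away from the robot along its track until its foot butts flush against the dark upstand, leaving no gap. Then reach down into the narrow space between the bracket and the upstand, grip the brass hexagonal bolt head and hold it from turning, so that the nut runner in front winds the nut fully tight; finish still gripping the head, with the bracket flush and the nut tight (the runner's socket and the bolt both standing still). Leave the cup, the bowl and the carton where they stand.

Things in the scene. Friction and masses are not known exactly. Their poses are not given: they have to be found in the camera images.
- track: Dark steel track plate fixed to the counter, 200 x 170 x 6 mm, its x from -140 to +60 mm. Origin on the counter surface; x away from the robot (within its yaw), y left, z up. It carries the dark upstand, a wall 8 mm thick and 170 mm wide, top 85 mm above the counter, its face towards the robot at x = 45 mm.
- gap (a joint): Slide of the bracket along the track: gap in m between the back edge of its foot and the upstand. 0 = flush, a hard stop; grows towards the robot (track -x), starts at 0.018 to 0.040. Stiff: about 7 N moves it, and it stays where it is left.
- bracket_front (a point): Point on the front face (robot side) of the white bracket's upright plate, 62 mm above the counter, at track y = 0, x = -6 mm minus the gap; axes as the track's. The plate is 6 mm thick, 150 mm wide, top 95 mm above the counter. Its front is bare, for pushing, beyond 25 mm to each side of this point; the orange runner sits before its middle.
- bracket_back (a point): Point on the plate's back face, straight behind bracket_front, on the bolt's axis. Behind it the bracket's foot, 150 mm wide, top 12 mm above the counter, reaches 45 mm towards the upstand. Once flush, the space between plate and upstand is 45 mm wide, open above and at both ends.
- runner_rear (a point): Middle of the rear end (robot side) of the orange nut runner, a body of 41 mm diameter lying along the bolt's axis, carried by the bracket 100 mm in front of the plate's back face; its top is 83 mm above the counter.
- bolt_head: Brass hexagonal bolt head behind the plate, 24 mm across flats, 16 mm long; origin at its centre, on a level axis (its x, along track x) 62 mm above the counter, 18 mm behind the plate's back face; a collar of 18 mm diameter lies between. Unheld, it is dragged round at about 0.4 rad/s. It turns against 0.05 N m, so gripping squares its flats to the fingers; once tight the load is 0.18 N m.
- thread (a joint): How far (rad) the nut is wound on the bolt. Constant while the bolt turns with the nut; grows at about 0.28 rad/s while the head is held. Starts at 0 to 0.5 and stops hard at 2.4, fully tight: 7 to 11 s of holding.
- nut (a joint): Angle (rad) of the nut and the runner's steel socket (30 mm diameter, between runner and plate, with a red stripe). The runner turns it all the time, 0.4 rad/s with the bolt free and 0.28 rad/s with it held, until the nut is tight on a held bolt; then it stands still.
- cup: Red paper-cup shape, 64 mm across the rim, 70 mm tall, open on top; origin at the centre of its underside. Bystander.
- bowl: White ceramic cupping bowl, 96 mm across the rim, 65 mm tall; origin at the centre of its underside. Bystander.
- carton: Blue coffee carton, 60 x 85 mm, 115 mm tall; origin at the centre of its underside. Bystander.

How it is judged (in metres and radians):
On the way, in this order (a step that is already met when the one before it is completed fails the run):
1. the bracket's foot is butted flush against the upstand (value of joint gap below 0.0025 m), for 0.2 s.
2. the bolt head is gripped behind the bracket before the nut is tight, the bracket still flush (contact force between the fingers and bolt_head above 3 N and distance between the grasp point and bolt_head below 0.025 m and value of joint thread below 2.2 rad and value of joint gap below 0.004 m), for 0.2 s.
At the end, for the whole second after the job is handed in: The bracket is flush (gap under 4 mm), the nut is wound tight (thread above 2.25 of 2.4 rad), the fingers still grip the bolt head (over 3 N, grasp point within 25 mm of its centre), and bolt and nut stand still (under 0.1 rad/s) (value of joint gap below 0.004 m and value of joint thread above 2.25 rad and contact force between the fingers and bolt_head above 3 N and distance between the grasp point and bolt_head below 0.025 m and angular speed of bolt_head below 0.1 rad/s and velocity of joint nut below 0.1 rad/s); the arm keeps its last pose, push and grip.
It fails at once if a bystander is shifted by more than 20 mm (distance of any of cup, bowl, carton from where it was at the start of the episode above 0.02 m).
It fails at once if a bystander is tipped (angle between any of cup, bowl, carton's own z axis and vertical above 0.4 rad).
It also fails if it takes over 64 s, if anything falls off the work surface, if the arm or the gripper's body presses on something with over 40 N, if the wrist force passes 120 N, or if a joint passes its speed limit or range.

## Robot

A 6-joint arm with a two-finger parallel gripper is mounted at the origin on the work surface. World frame = base frame: x ahead of the robot, y to its left, z up, the work surface at z = 0. Lengths are in mm, angles in rad, forces in N, time in s.
With the tool pointing down it reaches from about 275 to 750 mm from the base axis. Payload 10.2 kg.
Tool frame: the origin (TCP) lies at the very end of the fingers, on their centre line; the grasp point (between the pads) lies ctrl.grip_depth behind it (ctrl.grip_depth is the distance from the TCP to the grasp point, in mm); z points along the fingers, y is the direction in which the jaws open and shut (so a half turn about z gives the same grasp; the last joint's range is limited). The gripper opens to 85 mm and grips with 20 to 120 N. Pads are 22 mm wide; open, the fingers measure 114 mm over their backs; the gripper's body (76 mm by 85 mm) begins 54 mm behind the grasp point. The pads swing forward as they close: fully open they stand 13 mm farther back than shut.
Start: joints at [-1.476, 0.313, 1.498, -0, 1.331, -0.223], TCP at [164.038, -498.721, 231.294] pointing down, gripper open.
Joint ranges: [-2.94, 2.94], [-0.97, 2.17], [0.19, 2.56], [-1.23, 4.37], [0.02, 3.11], [-2.88, 2.88]. Speed limits (rad/s): [2.39, 2.39, 3.01, 3.14, 3.14, 3.14].

## Interface

Orientations are given as a unit quaternion [w, x, y, z].
In Python, from rig import telemetry, eyes, ctrl, nets gives the robot as it stands. The module is installed in compiled form; this text tells all that it offers.
- The arm moves only by the tool drive_tool, never from a script. Its argument "series" is text: rows parted by semicolons, each of 7 numbers parted by spaces: the shift along the tool's x, y, z normalised to -1 to 1, where 1 is 0.12 m, then the turn, a rotation vector about the tool's x, y, z normalised to -1 to 1, where 1 is 0.5 rad, then the opening, from 0 (shut) to 1 (fully open). In form: tx ty tz wx wy wz hand; .... A call has 1 to 20 rows; each row is the pose to reach, as a shift and turn from the pose measured when the call began, along the tool's axes at that moment; what a row does not reach only later rows make up. A row lasts 1/10 s, in which the tool goes at most 50 mm and 8.59 degrees, less where a joint would pass 70% of its speed; a pose out of reach is approached as far as the arm can. A call with a number of a shift or a turn outside -1 to 1 is refused whole. A call with a gripper value outside its range is refused whole. The fingers move at their own pace and stop on an object; "newtons" is the grip in N (left out, the last holds). Time passes only in rows, so rows that repeat a pose let the fingers close. It gives the time, the measured TCP pose, the force and the opening at its end, in the units of the state.
- telemetry.sense(): the state, without advancing time (a new reading comes with each control period).
- eyes.capture(name): name is "scene" or "side" or "wrist"; returns a dict with "frame" (384x512x3 uint8, red, green, blue), "fx", "fy", "cx", "cy" (pixels), "D" ([k1, k2, p1, p2, k3] as OpenCV has them; the pictures are not rectified), "view" (4x4, takes a point from world to camera coordinates). Camera axes: x right, y up, looking along -z (the intrinsics and any distortion apply to the point x, -y, -z); pixel columns grow to the right and rows downward; lengths in mm; the calibration is good to about 2 mm. A picture is of the moment at which its call begins. There is no depth.
- ctrl.finish_job(): hands the job in, once; it reports no verdict.
Trained networks look in a picture, given as the dict that the camera call returned (one of the last four; its "shot" number tells which), for a name from the list of things; names that differ only in an ending like _2 or _b are one class to them, and where a whole thing is asked for, a point or a joint stands for the part that bears it (a point fixed in the world has none). Each returns a list of dicts, best first, with "confidence" (0 to 1); they miss things now and then, are a little off and sometimes report something else, mostly with a low value. They report only what shows in the picture. A call takes as long as a camera call.
- nets.spot_in(name, picture): "rect" ([left, top, right, bottom] in pixels, round what is visible of it).
The state is a dict: "time_s": time; "joints": joint angles; "dq": joint speeds; "tau": joint torques, N m; "eef_pos": TCP position; "ee_rot": TCP orientation; "force": force on the tool from outside, world axes, zero at the start; "wrist_torque": the same for the moment, N m; "grip_width": opening from 0.0 (shut) to 1.0 (fully open).
Only numpy, scipy, OpenCV 4.12 (cv2) and the standard library are available. Lean on these libraries where they do the work, as an engineer would, in place of code of your own. Each camera call takes 0.05 s, during which the arm holds its last target. There are 200 camera calls.

## Working session

There is one attempt and no reset: what is moved stays moved. The work goes in short steps, Python scripts to look and compute and a tool call to move; the robot and the scene stay as the last step left them, time stands still between calls to the robot, and variables do not carry over. Pictures are saved under pics/ and viewed, about 8 in all and at most 12, crops included, and the job is handed in when it is done.

Besides the shell and the picture viewer there is one more tool, called after ">>>" in YAML: its name, and indented under it one key for each argument. drive_tool: Moves the arm, as the interface text tells. Scaled input: -1 to 1 covers 0.12 m each way for a shift and 0.5 rad each way for a turn. Its arguments: {"type":"object","properties":{"series":{"type":"string"},"newtons":{"type":"number"}},"required":["series"]}

```bash
mkdir -p pics; ls; cat > h.py <<'E'
import numpy as np, cv2
from rig import telemetry, eyes, ctrl, nets
def K(p): return np.array([[p['fx'],0,p['cx']],[0,p['fy'],p['cy']],[0,0,1.]])
def ray(p,uv):
    n=cv2.undistortPoints(np.array([[uv]],float),K(p),np.array(p['D'],float))[0,0]
    V=np.array(p['view']);R=V[:3,:3];t=V[:3,3]
    return -R.T@t, R.T@np.array([n[0],-n[1],-1.])
def atz(p,uv,z):
    o,d=ray(p,uv); return o+d*(z-o[2])/d[2]
def proj(p,X):
    V=np.array(p['view']);c=V[:3,:3]@np.array(X,float)+V[:3,3]
    return cv2.projectPoints(np.array([[c[0],-c[1],-c[2]]]),np.zeros(3),np.zeros(3),K(p),np.array(p['D'],float))[0].ravel()
def tri(L):
    A=0;b=0
    for p,uv in L:
        o,d=ray(p,uv);d=d/np.linalg.norm(d);M=np.eye(3)-np.outer(d,d);A=A+M;b=b+M@o
    return np.linalg.solve(A,b)
E
python3 - <<'E'
from h import *
s=telemetry.sense();print({k:np.round(v,3).tolist() for k,v in s.items()},ctrl.grip_depth)
for c in ["scene","side"]:
    p=eyes.capture(c)
    V=np.array(p['view']);print(c,(-V[:3,:3].T@V[:3,3]).round(),p['D'],p['fx'])
    cv2.imwrite(f'pics/{c}0.png',cv2.cvtColor(p['frame'],cv2.COLOR_RGB2BGR))
    for n in ['track','bracket_front','runner_rear','bolt_head','cup','bowl','carton']:
        print(n,[(np.round(d['rect']).tolist(),round(d['confidence'],2)) for d in nets.spot_in(n,p)[:2]])
E
```

```text
pics
{'time_s': 0.0, 'joints': [-1.476, 0.313, 1.498, 0.0, 1.331, -0.223], 'dq': [0.0, 0.0, -0.001, 0.001, 0.001, -0.001], 'tau': [-0.0, -41.226, -25.974, -0.0, 0.004, -0.0], 'eef_pos': [164.021, -498.453, 230.736], 'ee_rot': [-0.001, 0.987, 0.158, 0.0], 'force': [0.885, -0.476, 0.68], 'wrist_torque': [0.003, -0.022, 0.021], 'grip_width': 1.005} 18.700000000000003
scene [1154.  387.  651.] [-0.11273505  0.          0.          0.          0.        ] 385.4296486817145
track [([187.0, 155.0, 288.0, 234.0], 0.61), ([213.0, 153.0, 264.0, 222.0], 0.3)]
bracket_front [([217.0, 152.0, 264.0, 220.0], 0.79)]
runner_rear [([210.0, 155.0, 266.0, 220.0], 0.95)]
bolt_head [([228.0, 180.0, 239.0, 190.0], 0.49)]
cup [([155.0, 138.0, 179.0, 170.0], 0.71)]
bowl [([298.0, 214.0, 346.0, 259.0], 0.79)]
carton [([124.0, 157.0, 171.0, 214.0], 0.8)]
side [120. 939. 653.] [-0.08761991  0.          0.          0.          0.        ] 419.95747112198575
track [([234.0, 155.0, 318.0, 220.0], 0.8)]
bracket_front [([253.0, 161.0, 312.0, 208.0], 0.76)]
runner_rear [([252.0, 163.0, 313.0, 208.0], 0.84)]
bolt_head []
cup [([307.0, 147.0, 326.0, 172.0], 0.9)]
bowl [([204.0, 208.0, 243.0, 241.0], 0.95)]
carton [([257.0, 132.0, 278.0, 172.0], 0.79)]
```

```bash
python3 - <<'E'
from h import *
a=cv2.imread('pics/scene0.png')[120:270,110:360];b=cv2.imread('pics/side0.png')[120:260,190:340]
a=cv2.resize(a,None,fx=3,fy=3,interpolation=cv2.INTER_CUBIC);b=cv2.resize(b,None,fx=4,fy=4,interpolation=cv2.INTER_CUBIC)
cv2.imwrite('pics/a.png',a);cv2.imwrite('pics/b.png',b)
E
```

```text
(no output)
```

View pics/a.png

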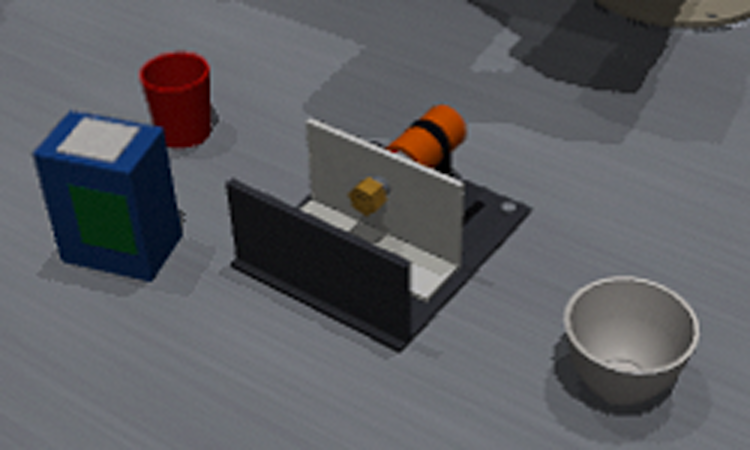

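View pics/b.png

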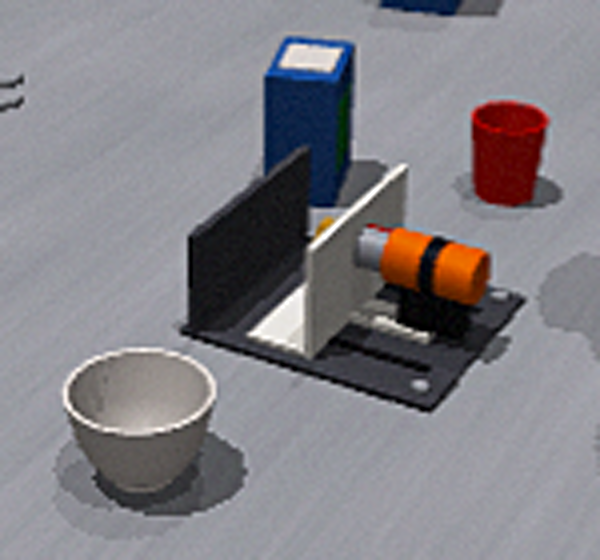

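The scene view shows the bracket with a brass head at crop (368,195), and the carton and cup off the -y side. The bowl is on the +y side, and the side view agrees. I'll fit the track pose and gap to the corners seen in both views.

```bash
python3 - <<'E'
from h import *
from scipy.optimize import least_squares
P={c:eyes.capture(c) for c in('scene','side')}
A=[((308,120),-3,-75,95,1),((463,184),-3,75,95,1),((229,181),50,-85,85,0),((409,263),50,85,85,0),((232,266),60,-85,4,0),((402,348),60,85,4,0),((530,210),-140,85,5,0),((368,196),20,0,62,1),((452,122),-92,0,73,1)]
B=[((432,410),-140,85,5,0),((183,330),60,85,5,0),((524,298),-140,-85,5,0),((310,243),-3,75,95,1),((406,166),-3,-75,95,1),((190,236),50,85,85,0),((307,149),49,-85,85,0)]
obs=[('scene',np.array(q)/3+[110,120],x,y,z,m) for q,x,y,z,m in A]+[('side',np.array(q)/4+[190,120],x,y,z,m) for q,x,y,z,m in B]
def W(v,x,y,z,m):
    c,s=np.cos(v[2]),np.sin(v[2]);x=x-m*v[3];return [v[0]+c*x-s*y,v[1]+s*x+c*y,z]
f=lambda v:np.concatenate([proj(P[c],W(v,x,y,z,m))-q for c,q,x,y,z,m in obs])
r=least_squares(f,[500,0,0,25],x_scale=[100,100,.3,10],loss='soft_l1');v=r.x
print(v,'\n',f(v).reshape(-1,2).round(1).tolist())
for n,x in(('front',-6),('rear',-94),('head',18)): print(n,np.round(W(v,x,0,62,1)))
print('head flush',W(v,18,0,62,0))
for n in['cup','bowl','carton']:
    d={c:nets.spot_in(n,P[c])[0]['rect'] for c in P}
    print(n,tri([(P[c],[(d[c][0]+d[c][2])/2,(d[c][1]+d[c][3])/2]) for c in P]).round())
E
```

```text
[ 5.92156068e+02 -2.59735415e+01 -2.54767144e-02  3.56330764e+01] 
 [[0.1, -1.3], [0.2, -1.0], [0.1, -1.1], [0.0, -0.6], [-0.2, -1.8], [-0.1, -0.5], [0.9, -1.7], [-0.3, -0.4], [-2.7, -2.2], [-0.9, 0.3], [-1.6, 0.4], [-0.3, 0.2], [-1.0, 2.1], [-1.2, -0.0], [-0.8, 0.6], [-0.8, -0.6]]
front [551. -25.  62.]
rear [463. -23.  62.]
head [575. -26.  62.]
head flush [np.float64(610.1502264714064), np.float64(-26.43207274632235), 62]
cup [ 536. -277.   30.]
bowl [586. 212.  43.]
carton [ 676. -213.   47.]
```

>>> drive_tool:
  series: "0.3 -0.22 0 0 0 0.2 1;0.65 -0.48 0 0 0 0.4 1;1 -0.737 0 0 0 0.687 1;1 -0.737 0 0 0 0.687 1;1 -0.737 0 0 0 0.687 1"

```text
time_s: 1.7
eef_pos: [251.0, -376.6, 231.7]
ee_rot: [0.0, 1.0, -0.011, 0.0]
force: [0.3, 0.1, -0.5]
grip_width: 1.0
```

>>> drive_tool:
  series: "0.25 -0.32 0 0 0 0 1;0.5 -0.65 0 0 0 0 1;0.75 -0.97 0 0 0 0 1;0.75 -0.97 0 0 0 0 1"

```text
time_s: 2.1
eef_pos: [345.7, -259.8, 231.7]
ee_rot: [0.0, 1.0, -0.008, 0.0]
force: [-0.4, 0.6, 0.1]
grip_width: 0.997
```

>>> drive_tool:
  series: "0.25 -0.32 0 0 0 0 1;0.5 -0.65 0 0 0 0 1;0.75 -0.97 0 0 0 0 1;0.75 -0.97 0 0 0 0 1"

```text
time_s: 2.5
eef_pos: [439.8, -142.7, 231.6]
ee_rot: [-0.0, 1.0, -0.005, 0.001]
force: [0.0, -0.6, -0.5]
grip_width: 1.003
```

>>> drive_tool:
  series: "0.2 -0.32 0 0 0 0.03 1;0.4 -0.65 0 0 0 0.03 1;0.6 -0.98 0 0 0 0.03 1;0.6 -0.98 0 0 0 0.03 1;0.6 -0.98 0 0 0 0.03 1"

```text
time_s: 3.0
eef_pos: [513.3, -27.3, 231.2]
ee_rot: [0.0, 1.0, -0.013, 0.0]
force: [-0.1, 0.5, -0.4]
grip_width: 1.001
```

```bash
python3 - <<'E'
from h import *
s=telemetry.sense();print(s['eef_pos'],s['ee_rot'])
p=eyes.capture('wrist');np.save('pics/w.npy',p,allow_pickle=True)
im=cv2.cvtColor(p['frame'],cv2.COLOR_RGB2BGR)
v=[592.2,-26,-.0255,35.6]
def W(x,y,z,m):
    c,s=np.cos(v[2]),np.sin(v[2]);x=x-m*v[3];return [v[0]+c*x-s*y,v[1]+s*x+c*y,z]
for q in [(0,75,95,1),(0,-75,95,1),(-6,75,95,1),(-6,-75,95,1),(45,85,85,0),(45,-85,85,0),(53,85,85,0),(53,-85,85,0),(18,0,74,1),(-94,0,83,1)]:
    u=proj(p,W(*q));print(q,u.round());cv2.circle(im,tuple(int(t) for t in u.round()),2,(0,255,0),-1)
cv2.imwrite('pics/w0.png',cv2.resize(im,(768,576)))
E
```

```text
[513.32958938 -27.27652205 231.2302909 ] [ 1.48733599e-04  9.99919799e-01 -1.26593063e-02  3.38515934e-04]
(0, 75, 95, 1) [173. 136.]
(0, -75, 95, 1) [338. 136.]
(-6, 75, 95, 1) [173. 143.]
(-6, -75, 95, 1) [338. 142.]
(45, 85, 85, 0) [158.  43.]
(45, -85, 85, 0) [352.  43.]
(53, 85, 85, 0) [158.  33.]
(53, -85, 85, 0) [353.  33.]
(18, 0, 74, 1) [256. 114.]
(-94, 0, 83, 1) [256. 227.]
```

View pics/w0.png

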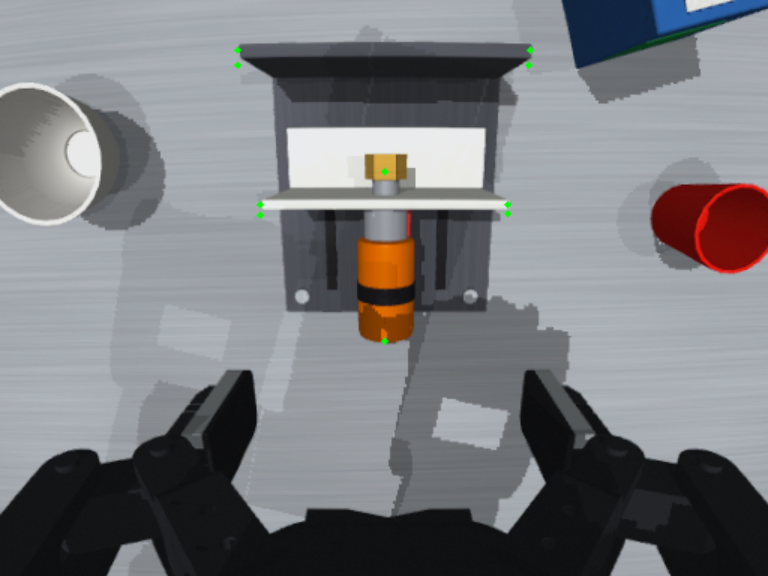

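The wrist view confirms the fit, with the head at (385,167) on the predicted column. The plate and upstand sit about 3 mm farther in x than fitted. I'll descend straddling the runner with open fingers and push from both sides.

>>> drive_tool:
  series: "0.03 -0.01 0.35 0 0 0 1;0.03 -0.01 0.7 0 0 0 1;0.03 -0.01 1 0 0 0 1;0.03 -0.01 1 0 0 0 1"

```text
time_s: 3.45
eef_pos: [514.1, -28.1, 107.7]
ee_rot: [-0.001, 1.0, -0.015, -0.004]
force: [-0.7, -0.1, 0.3]
grip_width: 0.996
```

>>> drive_tool:
  series: "0 0 0.2 0 0 0 1;0 0 0.4 0 0 0 1;0 0 0.5 0 0 0 1;0 0 0.5 0 0 0 1;0 0 0.5 0 0 0 1"

```text
time_s: 3.95
eef_pos: [514.5, -28.7, 49.2]
ee_rot: [-0.001, 1.0, -0.015, -0.003]
force: [0.9, -0.2, 0.3]
grip_width: 1.0
```

>>> drive_tool:
  series: "0.05 0 0 0 0 0 1;0.1 0 0 0 0 0 1;0.15 0 0 0 0 0 1;0.2 0 0 0 0 0 1;0.23 0 0 0 0 0 1;0.26 0 0 0 0 0 1;0.29 0 0 0 0 0 1;0.32 0 0 0 0 0 1;0.32 0 0 0 0 0 1"

```text
time_s: 4.85
eef_pos: [552.5, -29.7, 48.9]
ee_rot: [-0.001, 1.0, -0.015, -0.004]
force: [-3.6, -0.7, 3.5]
grip_width: 1.004
```

>>> drive_tool:
  series: "0.03 0 0 0 0 0 1;0.06 0 0 0 0 0 1;0.09 0 0 0 0 0 1;0.12 0 0 0 0 0 1;0.15 0 0 0 0 0 1"

```text
time_s: 5.35
eef_pos: [569.9, -30.1, 48.8]
ee_rot: [-0.001, 1.0, -0.014, -0.005]
force: [-7.4, -1.0, 6.1]
grip_width: 1.001
```

>>> drive_tool:
  series: "0.015 0 0 0 0 0 1;0.03 0 0 0 0 0 1;0.045 0 0 0 0 0 1"

```text
time_s: 5.65
eef_pos: [574.5, -30.2, 48.8]
ee_rot: [-0.001, 1.0, -0.014, -0.006]
force: [-8.0, 0.1, 5.6]
grip_width: 1.004
```

>>> drive_tool:
  series: "0.015 0 0 0 0 0 1;0.03 0 0 0 0 0 1;0.03 0 0 0 0 0 1"

```text
time_s: 5.95
eef_pos: [577.7, -30.2, 48.8]
ee_rot: [-0.001, 1.0, -0.014, -0.007]
force: [-4.0, -0.4, 3.7]
grip_width: 1.002
```

>>> drive_tool:
  series: "0.015 0 0 0 0 0 1;0.025 0 0 0 0 0 1;0.025 0 0 0 0 0 1"

```text
time_s: 6.25
eef_pos: [577.8, -30.2, 48.8]
ee_rot: [-0.001, 1.0, -0.013, -0.011]
force: [-20.2, -1.1, 13.8]
grip_width: 1.002
```

>>> drive_tool:
  series: "0.015 0 0 0 0 0 1;0.015 0 0 0 0 0 1;0.015 0 0 0 0 0 1;-0.1 0 0 0 0 0 1;-0.1 0 0 0 0 0 1;-0.1 0 -0.35 0 0 0 1;-0.1 0 -0.7 0 0 0 1;-0.1 0 -1 0 0 0 1;-0.1 0 -1 0 0 0 1;-0.1 0 -1 0 0 0 1"

```text
time_s: 7.25
eef_pos: [569.0, -30.2, 169.2]
ee_rot: [-0.001, 1.0, -0.013, -0.011]
force: [-0.2, 0.3, -0.7]
grip_width: 0.997
```

```bash
python3 - <<'E'
from h import *
s=telemetry.sense();print(s['eef_pos'],s['ee_rot'],s['force'])
p=eyes.capture('wrist')
im=cv2.cvtColor(p['frame'],cv2.COLOR_RGB2BGR)
v=[595.2,-26.5,-.0255,0]
def W(x,y,z,m):
    c,s=np.cos(v[2]),np.sin(v[2]);x=x-m*v[3];return [v[0]+c*x-s*y,v[1]+s*x+c*y,z]
for q in [(0,75,95,1),(0,-75,95,1),(-6,75,95,1),(-6,-75,95,1),(45,85,85,0),(45,-85,85,0),(53,85,85,0),(53,-85,85,0),(18,0,74,1)]:
    u=proj(p,W(*q));print(q,u.round());cv2.circle(im,tuple(int(t) for t in u.round()),1,(0,255,0),-1)
cv2.imwrite('pics/w1.png',cv2.resize(im,(768,576)))
E
```

```text
[568.96730948 -30.17818663 169.17887239] [-8.85423568e-04  9.99855828e-01 -1.32830989e-02 -1.05403544e-02] [-0.16332498  0.31192915 -0.65875144]
(0, 75, 95, 1) [150. 168.]
(0, -75, 95, 1) [357. 167.]
(-6, 75, 95, 1) [151. 176.]
(-6, -75, 95, 1) [356. 175.]
(45, 85, 85, 0) [135. 104.]
(45, -85, 85, 0) [372. 103.]
(53, 85, 85, 0) [134.  92.]
(53, -85, 85, 0) [373.  91.]
(18, 0, 74, 1) [254. 138.]
```

View pics/w1.png

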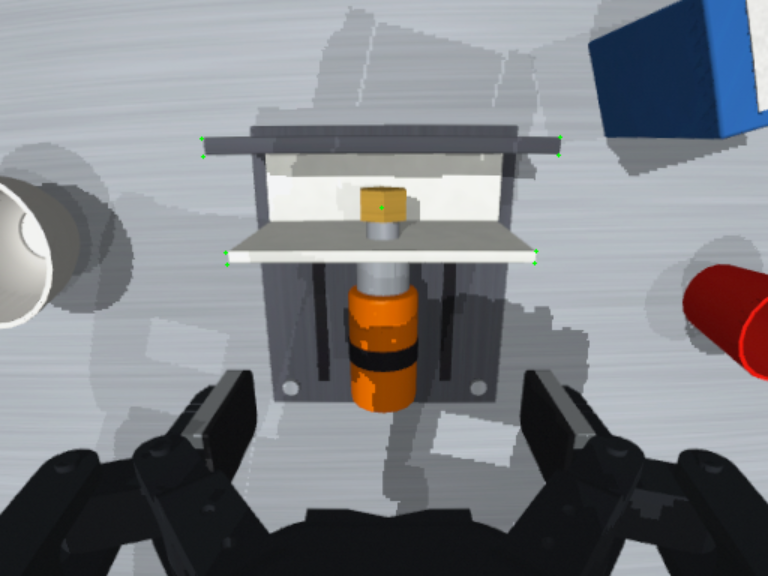

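The bracket is flush: plate and upstand edges match the gap = 0 model to about 1 mm. The head is at (383,204). I'll move above it, level the tool and descend.

>>> drive_tool:
  series: "0.2 -0.015 0 0 0.042 0 1;0.368 -0.028 0 0 0.042 0 1;0.368 -0.028 0 0 0.042 0 1;0.368 -0.028 0 0 0.042 0 1;0.368 -0.028 0 0 0.042 0 1"

```text
time_s: 7.8
eef_pos: [611.9, -27.8, 166.3]
ee_rot: [-0.001, 1.0, -0.013, -0.002]
force: [0.4, -0.6, -0.7]
grip_width: 0.998
```

>>> drive_tool:
  series: "0.01 0 0.2 0 0 0 1;0.01 0 0.4 0 0 0 1;0.01 0 0.6 0 0 0 1;0.01 0 0.7 0 0 0 1;0.01 0 0.8 0 0 0 1;0.01 0 0.9 0 0 0 1;0.01 0 1 0 0 0 1;0.01 0 1 0 0 0 1"

```text
time_s: 8.6
eef_pos: [611.9, -27.4, 44.8]
ee_rot: [-0.001, 1.0, -0.013, -0.003]
force: [-0.6, -0.7, 0.3]
grip_width: 1.004
```

>>> drive_tool:
  series: "0 0 0.02 0 0 0 1;0 0 0.02 0 0 0 0;0 0 0.02 0 0 0 0;0 0 0.02 0 0 0 0;0 0 0.02 0 0 0 0;0 0 0.02 0 0 0 0;0 0 0.02 0 0 0 0;0 0 0.02 0 0 0 0;0 0 0.02 0 0 0 0;0 0 0.02 0 0 0 0"
  newtons: 60

```text
time_s: 9.6
eef_pos: [612.0, -27.8, 42.9]
ee_rot: [-0.001, 1.0, -0.013, -0.003]
force: [-1.7, -3.8, 5.9]
grip_width: 0.279
```

Opening 0.279 is about 24 mm, matching the head's flats. I'll hold while the nut winds.

>>> drive_tool:
  series: "0 0 0 0 0 0 0;0 0 0 0 0 0 0;0 0 0 0 0 0 0;0 0 0 0 0 0 0;0 0 0 0 0 0 0;0 0 0 0 0 0 0;0 0 0 0 0 0 0;0 0 0 0 0 0 0;0 0 0 0 0 0 0;0 0 0 0 0 0 0;0 0 0 0 0 0 0;0 0 0 0 0 0 0;0 0 0 0 0 0 0;0 0 0 0 0 0 0;0 0 0 0 0 0 0;0 0 0 0 0 0 0;0 0 0 0 0 0 0;0 0 0 0 0 0 0;0 0 0 0 0 0 0;0 0 0 0 0 0 0"
  newtons: 80

```text
time_s: 11.6
eef_pos: [612.1, -27.8, 43.0]
ee_rot: [-0.001, 1.0, -0.013, -0.003]
force: [-1.8, -2.3, 5.1]
grip_width: 0.277
```

```bash
python3 - <<'E'
from h import *
s=telemetry.sense();print(s['wrist_torque'],s['force'],s['time_s'])
p=eyes.capture('wrist');a=cv2.cvtColor(p['frame'],cv2.COLOR_RGB2BGR)
q=eyes.capture('side');b=cv2.cvtColor(q['frame'],cv2.COLOR_RGB2BGR)[140:230,225:345]
cv2.imwrite('pics/h0.png',np.hstack([cv2.resize(a,(400,300)),cv2.resize(b,(400,300),interpolation=cv2.INTER_CUBIC)]))
E
```

```text
[-0.31907751  0.34329673 -0.01036321] [-1.76093396 -2.29132191  5.1272323 ] 11.6
```

View pics/h0.png

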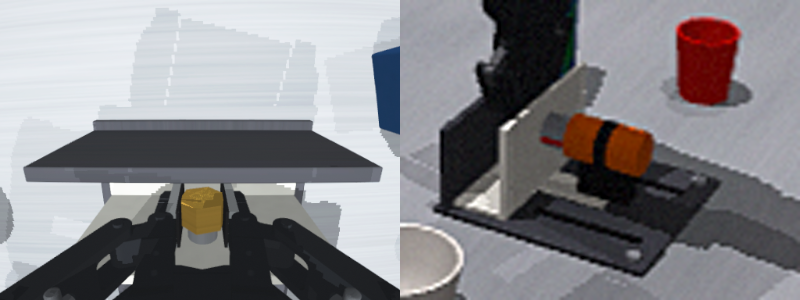

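The left wrist image shows the head held between the pads at (202,210). The right side image shows the foot flush and the red stripe low on the socket. I'll keep holding.

>>> drive_tool:
  series: "0 0 0 0 0 0 0;0 0 0 0 0 0 0;0 0 0 0 0 0 0;0 0 0 0 0 0 0;0 0 0 0 0 0 0;0 0 0 0 0 0 0;0 0 0 0 0 0 0;0 0 0 0 0 0 0;0 0 0 0 0 0 0;0 0 0 0 0 0 0;0 0 0 0 0 0 0;0 0 0 0 0 0 0;0 0 0 0 0 0 0;0 0 0 0 0 0 0;0 0 0 0 0 0 0;0 0 0 0 0 0 0;0 0 0 0 0 0 0;0 0 0 0 0 0 0;0 0 0 0 0 0 0;0 0 0 0 0 0 0"

```text
time_s: 13.7
eef_pos: [612.1, -27.8, 43.0]
ee_rot: [-0.001, 1.0, -0.013, -0.003]
force: [-2.1, -2.6, 4.4]
grip_width: 0.281
```

>>> drive_tool:
  series: "0 0 0 0 0 0 0;0 0 0 0 0 0 0;0 0 0 0 0 0 0;0 0 0 0 0 0 0;0 0 0 0 0 0 0;0 0 0 0 0 0 0;0 0 0 0 0 0 0;0 0 0 0 0 0 0;0 0 0 0 0 0 0;0 0 0 0 0 0 0;0 0 0 0 0 0 0;0 0 0 0 0 0 0;0 0 0 0 0 0 0;0 0 0 0 0 0 0;0 0 0 0 0 0 0;0 0 0 0 0 0 0;0 0 0 0 0 0 0;0 0 0 0 0 0 0;0 0 0 0 0 0 0;0 0 0 0 0 0 0"

```text
time_s: 15.7
eef_pos: [612.1, -27.8, 43.0]
ee_rot: [-0.001, 1.0, -0.013, -0.003]
force: [-2.0, -1.8, 4.4]
grip_width: 0.273
```

>>> drive_tool:
  series: "0 0 0 0 0 0 0;0 0 0 0 0 0 0;0 0 0 0 0 0 0;0 0 0 0 0 0 0;0 0 0 0 0 0 0;0 0 0 0 0 0 0;0 0 0 0 0 0 0;0 0 0 0 0 0 0;0 0 0 0 0 0 0;0 0 0 0 0 0 0;0 0 0 0 0 0 0;0 0 0 0 0 0 0;0 0 0 0 0 0 0;0 0 0 0 0 0 0;0 0 0 0 0 0 0;0 0 0 0 0 0 0;0 0 0 0 0 0 0;0 0 0 0 0 0 0;0 0 0 0 0 0 0;0 0 0 0 0 0 0"

```text
time_s: 17.7
eef_pos: [612.0, -27.8, 43.0]
ee_rot: [-0.001, 1.0, -0.013, -0.003]
force: [-1.9, -2.5, 4.7]
grip_width: 0.278
```

>>> drive_tool:
  series: "0 0 0 0 0 0 0;0 0 0 0 0 0 0;0 0 0 0 0 0 0;0 0 0 0 0 0 0;0 0 0 0 0 0 0;0 0 0 0 0 0 0;0 0 0 0 0 0 0;0 0 0 0 0 0 0;0 0 0 0 0 0 0;0 0 0 0 0 0 0;0 0 0 0 0 0 0;0 0 0 0 0 0 0;0 0 0 0 0 0 0;0 0 0 0 0 0 0;0 0 0 0 0 0 0;0 0 0 0 0 0 0;0 0 0 0 0 0 0;0 0 0 0 0 0 0;0 0 0 0 0 0 0;0 0 0 0 0 0 0"

```text
time_s: 19.7
eef_pos: [612.1, -27.8, 43.0]
ee_rot: [-0.001, 1.0, -0.013, -0.003]
force: [-1.9, -3.2, 5.8]
grip_width: 0.274
```

>>> drive_tool:
  series: "0 0 0 0 0 0 0;0 0 0 0 0 0 0;0 0 0 0 0 0 0;0 0 0 0 0 0 0;0 0 0 0 0 0 0;0 0 0 0 0 0 0;0 0 0 0 0 0 0;0 0 0 0 0 0 0;0 0 0 0 0 0 0;0 0 0 0 0 0 0;0 0 0 0 0 0 0;0 0 0 0 0 0 0;0 0 0 0 0 0 0;0 0 0 0 0 0 0;0 0 0 0 0 0 0;0 0 0 0 0 0 0;0 0 0 0 0 0 0;0 0 0 0 0 0 0;0 0 0 0 0 0 0;0 0 0 0 0 0 0"

```text
time_s: 21.7
eef_pos: [612.0, -27.8, 42.9]
ee_rot: [-0.001, 1.0, -0.014, -0.003]
force: [-2.3, -2.3, 6.0]
grip_width: 0.279
```

```bash
python3 - <<'E'
from h import *
s=telemetry.sense();print(s['wrist_torque'],s['force'],s['time_s'],s['grip_width'])
q=eyes.capture('side');cv2.imwrite('pics/s1.png',cv2.cvtColor(q['frame'],cv2.COLOR_RGB2BGR))
E
```

```text
[-0.22693199  0.35021192 -0.04040425] [-2.30221084 -2.25369624  5.95675948] 21.7 0.27943279884291566
```

>>> drive_tool:
  series: "0 0 0 0 0 0 0;0 0 0 0 0 0 0;0 0 0 0 0 0 0;0 0 0 0 0 0 0;0 0 0 0 0 0 0;0 0 0 0 0 0 0;0 0 0 0 0 0 0;0 0 0 0 0 0 0;0 0 0 0 0 0 0;0 0 0 0 0 0 0;0 0 0 0 0 0 0;0 0 0 0 0 0 0;0 0 0 0 0 0 0;0 0 0 0 0 0 0;0 0 0 0 0 0 0;0 0 0 0 0 0 0;0 0 0 0 0 0 0;0 0 0 0 0 0 0;0 0 0 0 0 0 0;0 0 0 0 0 0 0"

```text
time_s: 23.75
eef_pos: [612.1, -27.8, 43.0]
ee_rot: [-0.001, 1.0, -0.014, -0.003]
force: [-1.5, -1.4, 5.6]
grip_width: 0.274
```

```bash
python3 - <<'E'
from h import *
s=telemetry.sense();print(s['wrist_torque'],s['force'],s['time_s'],s['grip_width'])
q=eyes.capture('side');p=eyes.capture('wrist')
a=cv2.imread('pics/s1.png');b=cv2.cvtColor(q['frame'],cv2.COLOR_RGB2BGR)
d=cv2.absdiff(a,b)[165:200,265:300];print('maxdiff socket',d.max(),d.mean())
c=lambda i:cv2.resize(i[150:210,240:320],(264,198),interpolation=cv2.INTER_CUBIC)
w=cv2.resize(cv2.cvtColor(p['frame'],cv2.COLOR_RGB2BGR),(264,198))
cv2.imwrite('pics/h1.png',np.hstack([c(a),c(b),w]))
E
```

```text
[-0.22694734  0.40017457  0.0096587 ] [-1.47948322 -1.36267773  5.55787483] 23.75 0.2744208660846041
maxdiff socket 17 2.7368707482993195
```

View pics/h1.png

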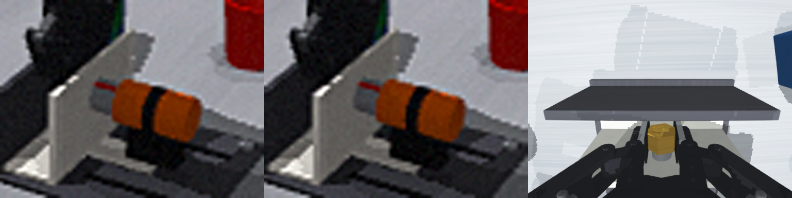

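The red stripe sits at the same place (about crop (105,85)) in frames 2 s apart, so the socket has stopped. The head is still gripped and the foot flush.

```bash
python3 -c "
from rig import ctrl
print(ctrl.finish_job())"
```

```text
the job is handed in; nothing more can be done
None
```

I pushed the bracket flush, gripped the bolt head behind it and held it for about 14 s until the nut stopped turning. I then handed the job in at about 24 s, still gripping. The interface reports no verdict, so the result rests on my own checks.

- **Bracket flush:** I pushed it with the open fingers straddling the runner. It met a hard stop, with the force jumping from about 8 N to 20 N. The wrist picture afterwards matched a gap of 0 to about 1 mm.
- **Grip:** The measured opening was 0.274 to 0.281, about 23.5 mm, against 24 mm across the flats. The grip was set to 60 N, then 80 N. By my estimate the grasp point is within a few millimetres of the head's centre.
- **Nut tight:** The socket's red stripe did not move between pictures taken 2 s apart, where a turning nut would have moved about 0.56 rad. Before that it had moved well round while I held. The wrist moment about the bolt axis also changed by about 0.09 N m, roughly the 0.13 N m step expected when tight. Thread angle and contact force were not measured directly.
- **Bystanders:** The cup, bowl and carton were never touched.

No check failed. One disagreed: the first two-camera estimate put the track 3 mm too near the robot. I corrected this from the wrist picture before pushing.

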